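# Uncover the heating pot with the lid lifter

### The job

The lid of the heating pot is too hot to touch: pick up the lid lifter, get its fork under the middle of the lid's loop handle, lift the lid clear off the pot and carry it level to the round tray, and lower it gently so that it lies flat inside the tray's rim. Then take the lifter out and stand it back upright, wholly on its rubber mat. Touch the lid and the pot with nothing but the lifter, and leave the small things standing around where they are.

Things in the scene. Friction and masses are not known exactly. Their poses are not given: they have to be found in the camera images.
- pot: heating pot, fixed: dark round heater base (156 mm across, 20 mm high) with a small black dial box at its front (-x side, reaching 107 mm from the centre), and a bare metal well 144 mm across, its rim 69 mm above the bench, with three small rest pads on it, 3 mm higher, that carry the lid. Origin at the centre of its underside, z up.
- lid: steel lid on the pot, 0.3 to 0.55 kg: plate 156 mm across, 5 mm thick (z 8 to 13 mm), under it three lugs 8 mm long on a 120 mm circle, that hang loosely in the pot's mouth (132 mm inside). Origin in the middle at the level of the lugs' ends, 64 mm above the pot's origin when on the pot; z up. A loop handle stands in its middle; hung by it the lid can swing, its weight is centred below the bar.
- lid_bar (a point): middle of the loop handle's bar (its centre line, 58 mm above the lid's origin, 45 mm above the plate's top). Round dark steel bar 8 mm thick along this point's y, straight for 58 mm, on two legs at y = -34 and +34 mm. The opening under the bar is 41 mm high and 60 mm wide, and is open to -x and +x. z is the lid's up.
- lifter: lid lifter, loose, 0.2 kg: C-shaped steel hook standing on its fork. Origin at the fork's underside, below the grip; z up, fork's open end to +x. Fork: two prongs 7 mm wide, 6 mm thick (29 mm wide over all), x = -42 to +36 mm, upturned tips 12 mm high at x = 33 mm. Spine at x = -34 to -26 mm, up to a top arm whose underside is at z = 70 mm; above it, over x = 0, the grip.
- lifter_saddle (a point): where a handle bar rests on the lifter's fork: 6 mm above the lifter's origin, on top of the prongs, between two low cross ridges (10 mm above the fork's underside) at x = -10 and +10 mm. Axes as the lifter's.
- lifter_grip (a point): centre of the lifter's black plastic grip, 102 mm above the fork's underside and straight above the saddle: a block 30 mm (x) by 16 mm (y) from z = 76 to 122 mm of the lifter; it is pinched across y, from above. Axes as the lifter's.
- tray: round steel lid tray, fixed: 208 mm across at the top, low rim 20 mm high, flat floor 4 mm above its underside and about 192 to 198 mm across inside. Origin at the centre of its underside.
- mat: square black rubber mat, fixed, 120 x 120 x 3 mm, the lifter's place. Origin at the centre of its underside.
- vial_0: sample vial with a black cap, 25 mm across and 67 mm high, loose bystander, origin at the centre of its underside
- brown_jar: small brown jar with a metal lid, 55 mm across and 87 mm high, loose bystander, origin at the centre of its underside

How it is judged:
On the way, in this order (a step that is already met when the one before it is completed fails the run):
1. the lid hangs on the lifter, lifted clear of the pot (z of lid in the frame of pot above 0.077 m and contact force between lid and lifter above 1 N), for 0.2 s.
2. the lid lies flat inside the tray's rim (horizontal distance between lid and tray below 0.024 m and z of lid in the frame of tray below 0.007 m and angle between lid's own z axis and vertical below 0.04 rad), for 0.2 s.
At the end, for the whole second after the job is handed in: The lid lies level (within 0.04 rad) on the tray's floor inside the rim, its centre within 24 mm of the tray's; the lifter stands upright (within 0.06 rad) on the mat, the point of its origin within 55 mm of the mat's centre along each side; both at rest (all of step 2 and linear speed of each of lid, lifter below 0.02 m/s and angle between lifter's own z axis and vertical below 0.06 rad and x of lifter in the frame of mat between -0.055 and 0.055 m and y of lifter in the frame of mat between -0.055 and 0.055 m and z of lifter in the frame of mat between 0 and 0.006 m); the robot touches nothing.
It fails at once if the lid tips by more than 0.4 rad (23 degrees) (angle between lid's own z axis and vertical above 0.4 rad).
It fails at once if the robot touches the lid or the pot (contact force between any of the arm, the fingers and lid above 0.5 N or contact force between any of the arm, the fingers and pot above 0.5 N).
It fails at once if the lid is dropped onto the tray (faster than 0.45 m/s within 80 mm of the tray's centre) (horizontal distance between lid and tray below 0.08 m and linear speed of lid above 0.45 m/s).
It fails at once if a small bystander is shifted by more than 30 mm (distance of any of vial_0, brown_jar from where it was at the start of the episode above 0.03 m).
It also fails if it takes over 64 s, if anything falls off the work surface, if the arm or the gripper's body presses on something with over 40 N, if the wrist force passes 120 N, or if a joint passes its speed limit or range.

### The arm

A 7-joint arm with a two-finger parallel gripper is mounted at the origin on a cart in front of the work surface, level with it; the furniture and walls round the work are solid. World frame = base frame: x ahead of the robot, y to its left, z up, the work surface at z = 0. Lengths are in m, angles in rad, forces in N, time in s.
With the tool pointing down it reaches from about 0.425 to 0.95 m from the base axis. Payload 4.7 kg.
Tool frame: the origin (TCP) lies at the very end of the fingers, on their centre line; the grasp point (between the pads) lies bot.grip_depth behind it (bot.grip_depth is the distance from the TCP to the grasp point, in m); z points along the fingers, y is the line along which they close (so a half turn about z gives the same grasp; the last joint's range is limited). The gripper opens to 85 mm and grips with 20 to 120 N. Pads are 22 mm wide; open, the fingers measure 114 mm over their backs; the gripper's body (76 mm by 85 mm) begins 54 mm behind the grasp point. The pads swing forward as they close: fully open they stand 13 mm farther back than shut.
Start: joints at [1.077, 0.469, -0.049, 1.532, 0.024, 1.141, -0.082], TCP at [0.303, -0.603, 0.199] pointing down, gripper open.
Joint ranges: [-2.59, 2.59], [-0.33, 1.99], [-1.39, 1.29], [0.1, 2.45], [-1.04, 4.18], [0.21, 1.99], [-2.66, 2.66]. Speed limits (rad/s): [2.57, 2.57, 3.14, 3.14, 3.14, 3.14, 3.14].

### API

Orientations are given as a 3x3 rotation matrix whose columns are the frame's x, y, z axes.
In Python, from bench import bot gives the robot as it stands.
- The arm moves only by the tool apply_moves, never from a script. Its arguments are lists of equal length, an entry for each row: "translation": the shift along the tool's x, y, z in m, a list of three; "roll": the turn about the tool's z in rad; "hand": the gripper command: -1 is fully open, 1 is shut, values between are in proportion. A call has 1 to 5 rows; each row shifts and turns the commanded pose from where the row before left it, along the tool's axes as they then stand; what a row does not reach is not made up. A row lasts 1/10 s, in which the tool goes at most 50 mm and 8.59 degrees, less where a joint would pass 70% of its speed; a pose out of reach is approached as far as the arm can. A call with a gripper value outside its range is refused whole. The fingers move at their own pace and stop on an object; "squeeze" is the grip in N (left out, the last holds). Time passes only in rows, so rows that do not move let the fingers close. It gives the time, the measured TCP pose, the force, the opening and the grip force at its end, in the units of the state.
- bot.sense(): the state, without advancing time (a new reading comes with each control period).
- bot.grab_frame(name): name is "scene" or "top" or "wrist"; returns the picture (480x640x3 uint8, blue, green, red); there is no depth.
- bot.get_calibration(name): a dict with "fx", "fy", "cx", "cy" (pixels), "D" ([k1, k2, p1, p2, k3] as OpenCV has them; the pictures are not rectified), "cam_to_world" (4x4, takes a point from camera to world coordinates); the wrist camera has in their place "mount" (4x4, takes a point from camera to tool coordinates, whose origin is the TCP and whose axes are the flange's). Camera axes: x right, y down, z forward; pixel columns grow to the right and rows downward; lengths in m; the calibration is good to about 2 mm. A picture is of the moment at which its call begins: read the wrist's pose just before it. get_calibration takes no time and is no camera call.
- bot.sign_off(): hands the job in; it is judged then, once.
Trained networks look in the newest picture that a camera, given by its name, has taken for a name from the list of things; names that differ only in an ending like _2 or _b are one class to them, and where a whole thing is asked for, a point or a joint stands for the part that bears it (a point fixed in the world has none). Each returns a list of dicts, best first, with "score" (0 to 1); they miss things now and then, are a little off and sometimes report something else, mostly with a low value. They report only what shows in the picture. A call takes as long as a camera call.
- bot.outline_of(label, camera): "pixels" (480x640 bool, what is visible of it).
- bot.mark_of(label, camera): "position" ([x, y, z] in m, in world coordinates, good to about 4 mm: a listed point, or the origin of a listed thing).
The state is a dict: "time": time; "joint_positions": joint angles; "qvel": joint speeds; "tau": joint torques, N m; "eef_pos": TCP position; "orientation": TCP orientation; "contact_force": force on the tool from outside, world axes, zero at the start; "ft_torque": the same for the moment, N m; "gripper_width": opening from 0.0 (shut) to 1.0 (fully open); "gripper_force": force on a finger pad.
Only numpy, scipy, OpenCV 4.12 (cv2) and the standard library are available. Lean on these libraries where they do the work, as an engineer would, in place of code of your own. Each camera call takes 0.05 s, during which the arm holds its last target. There are 200 camera calls.

## Working session

There is one attempt and no reset: what is moved stays moved. The work goes in short steps, Python scripts to look and compute and a tool call to move; the robot and the scene stay as the last step left them, time stands still between calls to the robot, and variables do not carry over. Pictures are saved under pics/ and viewed, at most 10 in all, crops included, and the job is handed in when it is done.

Besides the shell and the picture viewer there is one more tool, called after "Emit:" as name(argument=value, ...) on one line, values as JSON. apply_moves: Moves the arm, as the interface text tells. Its arguments: {"type":"object","properties":{"translation":{"type":"array"},"roll":{"type":"array"},"hand":{"type":"array"},"squeeze":{"type":"number"}},"required":["translation","roll","hand"]}

```bash
mkdir -p pics
python3 - <<'E'
from bench import bot
import cv2,numpy as np
s=bot.sense();print(s['time'],s['eef_pos'],np.round(s['orientation'],3).tolist(),s['gripper_width'],bot.grip_depth)
a=bot.grab_frame('scene');b=bot.grab_frame('top')
cv2.imwrite('pics/a.png',np.vstack([cv2.resize(a,(400,300)),cv2.resize(b,(400,300))]))
for n in ['pot','lid','lid_bar','lifter','lifter_saddle','lifter_grip','tray','mat','vial_0','brown_jar']:
  for c in ['top','scene']:
    r=bot.mark_of(n,c)
    print(n,c,[(round(x['score'],2),np.round(x['position'],3).tolist()) for x in r[:2]])
E
```

```text
0.0 [ 0.30225467 -0.60280307  0.19803716] [[0.894, 0.448, -0.001], [0.448, -0.894, 0.002], [-0.0, -0.002, -1.0]] 0.998208787762169 0.0187
pot top []
pot scene []
lid top [(0.57, [0.473, 0.268, 0.069])]
lid scene [(0.76, [0.471, 0.263, 0.064])]
lid_bar top [(0.95, [0.474, 0.267, 0.119])]
lid_bar scene [(0.81, [0.479, 0.266, 0.118]), (0.59, [0.549, 0.014, 0.109])]
lifter top [(0.65, [0.546, 0.01, 0.003])]
lifter scene [(0.55, [0.552, 0.007, 0.002]), (0.22, [0.709, -0.132, 0.002])]
lifter_saddle top [(0.72, [0.548, 0.009, 0.004]), (0.53, [0.477, 0.265, 0.065])]
lifter_saddle scene [(0.83, [0.55, 0.009, 0.01])]
lifter_grip top [(0.77, [0.551, 0.014, 0.104])]
lifter_grip scene [(0.71, [0.548, 0.016, 0.108])]
tray top [(0.83, [0.562, -0.268, -0.001])]
tray scene [(0.91, [0.568, -0.265, -0.002])]
mat top [(0.59, [0.539, 0.027, 0.003])]
mat scene [(0.63, [0.54, 0.024, 0.001])]
vial_0 top [(0.71, [0.538, 0.029, 0.002]), (0.59, [0.704, 0.126, -0.002])]
vial_0 scene [(0.76, [0.709, 0.127, -0.0])]
brown_jar top [(0.63, [0.707, -0.126, -0.003])]
brown_jar scene [(0.68, [0.708, -0.131, -0.0]), (0.33, [0.548, 0.008, 0.004])]
```

View pics/a.png

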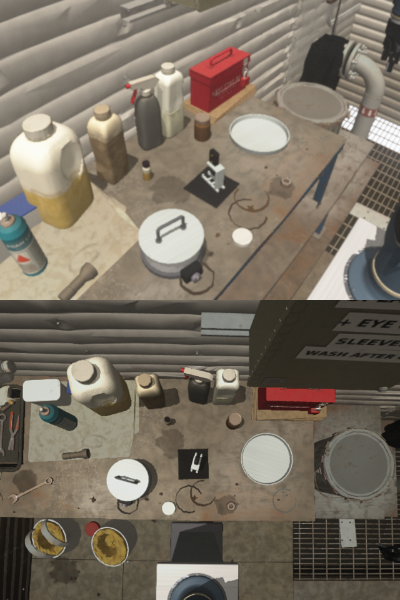

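Run:
```python
from bench import bot
import cv2,numpy as np
b=bot.grab_frame('top');
C=bot.get_calibration('top');print(C)
K=np.array([[C['fx'],0,C['cx']],[0,C['fy'],C['cy']],[0,0,1]]);T=np.linalg.inv(np.array(C['cam_to_world']))
def px(p): return cv2.projectPoints(np.array([p],float),cv2.Rodrigues(T[:3,:3])[0],T[:3,3],K,np.array(C['D']))[0].ravel()
o=[]
for p in [(.475,.266,.1),(.549,.013,.06)]:
  u,v=px(p).astype(int);print(u,v)
  c=b[max(v-70,0):v+70,max(u-70,0):u+70];o.append(cv2.resize(c,(400,400),interpolation=cv2.INTER_CUBIC))
cv2.imwrite('pics/b.png',np.hstack(o))
```

```text
{'fx': 438.0222177541824, 'fy': 438.0222177541824, 'cx': 321.73058542599756, 'cy': 243.13847235089278, 'D': array([-0.02494482,  0.        ,  0.        ,  0.        ,  0.        ]), 'cam_to_world': array([[ 0.01844578, -0.99622329,  0.08484638,  0.494407  ],
       [-0.99964055, -0.02002708, -0.0178239 ,  0.01450823],
       [ 0.01945581, -0.0844871 , -0.99623461,  1.09445145],
       [ 0.        ,  0.        ,  0.        ,  1.        ]])}
201 286
314 257
```

View pics/b.png

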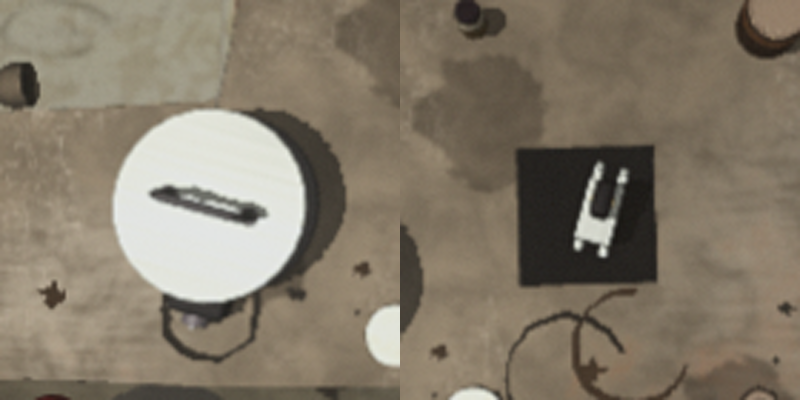

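The overview shows the pot with its lid at the left, the lifter on its black mat in the middle, and the tray at the right. In the close-up, the bar runs from (155,191) to (263,214). The lifter's fork opens up the picture, with its prongs running from (578,246) to (600,165) and from (602,254) to (622,172).

```bash
cat > h.py <<'E'
from bench import bot
import cv2,numpy as np
def cam(name,s=None):
  C=bot.get_calibration(name)
  K=np.array([[C['fx'],0,C['cx']],[0,C['fy'],C['cy']],[0,0,1]])
  if name=='wrist':
    s=s or bot.sense();W=np.eye(4);W[:3,:3]=s['orientation'];W[:3,3]=s['eef_pos'];T=W@np.array(C['mount'])
  else: T=np.array(C['cam_to_world'])
  return K,np.array(C['D']),T
def ray(c,uv,z):
  K,D,T=c
  n=cv2.undistortPoints(np.array([[uv]],float),K,D).ravel()
  d=T[:3,:3]@[n[0],n[1],1];return T[:3,3]+d*(z-T[2,3])/d[2]
def proj(c,P):
  K,D,T=c;I=np.linalg.inv(T)
  return cv2.projectPoints(np.array(P,float).reshape(-1,3),cv2.Rodrigues(I[:3,:3])[0],I[:3,3],K,D)[0].reshape(-1,2)
E
python3 - <<'E'
from h import *
c=cam('top')
f=lambda x,y,u,v,o: (u-70+(x-o)/2.857, v-70+y/2.857)
def seg(a,b,u,v,o,za,zb):
  A=ray(c,f(*a,u,v,o),za);B=ray(c,f(*b,u,v,o),zb);d=B-A;print(A.round(4),B.round(4),(A+B)[:2]/2,np.arctan2(d[1],d[0]))
seg((263,214),(155,191),201,286,0,.122,.122)
seg((578,246),(600,165),314,257,400,.009,.012)
seg((602,254),(622,172),314,257,400,.009,.012)
E
```

```text
[0.4673 0.2124 0.122 ] [0.4834 0.2963 0.122 ] [0.47533948 0.25435483] 1.381934661644094
[0.5118 0.0318 0.009 ] [0.5822 0.0142 0.012 ] [0.54697941 0.02303598] -0.24522946259192424
[0.5052 0.011  0.009 ] [ 0.5765 -0.005   0.012 ] [0.54086781 0.00298818] -0.22004840368446577
```

Emit:
apply_moves(translation=[[0,0,-0.02],[0,0,-0.02],[0,0,-0.02],[0,0,0],[0,0,0]], roll=[-0.145,-0.145,-0.145,-0.145,-0.145], hand=[-1,-1,-1,-1,-1])

```text
time: 1.65
eef_pos: [0.3028, -0.6038, 0.2603]
orientation: [[0.366, 0.93, 0.001], [0.93, -0.366, -0.002], [-0.001, 0.002, -1.0]]
contact_force: [-0.7, 1.5, 0.2]
gripper_width: 1.0
gripper_force: 0.0
```

Emit:
apply_moves(translation=[[0,0,0],[0,0,0],[0,0,0],[0,0,0],[0,0,0]], roll=[-0.145,-0.145,-0.145,-0.145,-0.145], hand=[-1,-1,-1,-1,-1])

```text
time: 2.15
eef_pos: [0.3025, -0.6034, 0.2591]
orientation: [[-0.343, 0.939, -0.0], [0.939, 0.343, -0.0], [-0.0, -0.0, -1.0]]
contact_force: [0.8, -0.2, -0.1]
gripper_width: 1.002
gripper_force: 0.0
```

Emit:
apply_moves(translation=[[0,0,0],[0,0,0],[0,0,0],[0,0,0],[0,0,0]], roll=[-0.145,-0.145,-0.145,-0.145,-0.145], hand=[-1,-1,-1,-1,-1])

```text
time: 2.65
eef_pos: [0.3025, -0.6034, 0.2591]
orientation: [[-0.88, 0.476, -0.0], [0.476, 0.88, -0.0], [-0.0, -0.0, -1.0]]
contact_force: [0.1, -0.4, 0.2]
gripper_width: 0.997
gripper_force: 0.0
```

Emit:
apply_moves(translation=[[0,0,0],[0,0,0],[-0.007,0.047,0],[-0.007,0.047,0],[-0.007,0.047,0]], roll=[-0.13,-0.13,0,0,0], hand=[-1,-1,-1,-1,-1])

```text
time: 3.15
eef_pos: [0.3571, -0.4701, 0.259]
orientation: [[-0.971, 0.24, 0.0], [0.24, 0.971, 0.0], [-0.0, 0.0, -1.0]]
contact_force: [0.5, 0.1, -0.5]
gripper_width: 1.0
gripper_force: 0.0
```

Emit:
apply_moves(translation=[[-0.007,0.047,0],[-0.007,0.047,0],[-0.007,0.047,0],[-0.007,0.047,0],[-0.007,0.047,0]], roll=[0,0,0,0,0], hand=[-1,-1,-1,-1,-1])

```text
time: 3.65
eef_pos: [0.4474, -0.2501, 0.2595]
orientation: [[-0.971, 0.24, 0.001], [0.24, 0.971, -0.001], [-0.001, -0.001, -1.0]]
contact_force: [0.5, -0.3, -0.3]
gripper_width: 1.006
gripper_force: 0.0
```

Emit:
apply_moves(translation=[[-0.007,0.047,0],[-0.007,0.047,0],[-0.007,0.047,0],[-0.007,0.047,0],[-0.007,0.047,0]], roll=[0,0,0,0,0], hand=[-1,-1,-1,-1,-1])

```text
time: 4.15
eef_pos: [0.5378, -0.0305, 0.2595]
orientation: [[-0.971, 0.24, 0.001], [0.24, 0.971, -0.001], [-0.001, -0.001, -1.0]]
contact_force: [0.3, -0.6, -0.7]
gripper_width: 1.002
gripper_force: 0.0
```

Emit:
apply_moves(translation=[[0,0.04,0],[0,0,0]], roll=[0,0], hand=[-1,-1])

```text
time: 4.35
eef_pos: [0.5472, 0.0145, 0.2599]
orientation: [[-0.973, 0.229, 0.002], [0.229, 0.973, 0.004], [-0.001, 0.004, -1.0]]
contact_force: [0.3, 0.4, -0.4]
gripper_width: 1.0
gripper_force: 0.0
```

Run:
```python
from h import *
s=bot.sense();c=cam('wrist',s);im=bot.grab_frame('wrist')
print(s['eef_pos'],np.arctan2(s['orientation'][1][0],s['orientation'][0][0]))
for n in ['lifter','lifter_saddle','lifter_grip']:
  print(n,[(round(x['score'],2),np.round(x['position'],4).tolist()) for x in bot.mark_of(n,'wrist')[:2]])
cv2.imwrite('pics/c.png',im);print(proj(c,[(.549,.013,.122),(.547,.0125,.009)]))
```

```text
[0.54722161 0.01454312 0.25985423] 2.9107918353253237
lifter [(0.92, [0.5524, 0.0127, 0.0024])]
lifter_saddle []
lifter_grip [(0.9, [0.549, 0.0123, 0.104])]
[[320.98804014 211.91162343]
 [320.31535745 183.67548953]]
```

View pics/c.png

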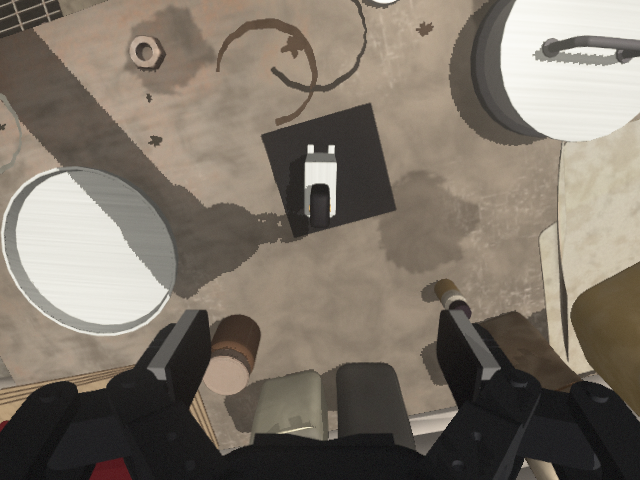

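The wrist picture shows the lifter standing upright in the image at (320,200), so it is aligned with the tool, and its grip top is centred at about (320,208). I'll descend and grip.

Emit:
apply_moves(translation=[[-0.002,-0.002,0.04],[0,0,0.045],[0,0,0.045],[0,0,0.03],[0,0,0.01]], roll=[0,0,0,0,0], hand=[-1,-1,-1,-1,-1])

```text
time: 5.05
eef_pos: [0.5458, 0.0017, 0.0858]
orientation: [[-0.97, 0.243, -0.006], [0.243, 0.97, -0.001], [0.006, -0.002, -1.0]]
contact_force: [0.0, 0.1, 0.1]
gripper_width: 1.003
gripper_force: 0.0
```

Emit:
apply_moves(translation=[[0,0,0],[0,0,0],[0,0,0],[0,0,0],[0,0,0]], roll=[0,0,0,0,0], hand=[0,1,1,1,1], squeeze=70)

```text
time: 5.55
eef_pos: [0.5493, 0.0046, 0.0905]
orientation: [[-0.971, 0.24, 0.003], [0.24, 0.971, -0.0], [-0.003, 0.001, -1.0]]
contact_force: [-0.5, 1.0, 9.4]
gripper_width: 0.156
gripper_force: 64.5
```

Emit:
apply_moves(translation=[[0,0,0],[0,0,0],[0,0,0],[0,0,0],[0,0,0]], roll=[0,0,0,0,0], hand=[1,1,1,1,1])

```text
time: 6.05
eef_pos: [0.5494, 0.005, 0.0905]
orientation: [[-0.971, 0.239, 0.003], [0.239, 0.971, -0.0], [-0.002, 0.001, -1.0]]
contact_force: [-0.8, 0.8, 5.6]
gripper_width: 0.15
gripper_force: 68.4
```

Emit:
apply_moves(translation=[[0,0,-0.02],[0,0,-0.04],[0,0,-0.04],[0,0,0],[0,0,0]], roll=[0,0,0,0,0], hand=[1,1,1,1,1])

```text
time: 6.55
eef_pos: [0.5483, 0.0042, 0.1895]
orientation: [[-0.971, 0.24, 0.001], [0.24, 0.971, -0.001], [-0.001, -0.001, -1.0]]
contact_force: [-1.6, 0.1, -3.0]
gripper_width: 0.152
gripper_force: 68.6
```

Run:
```python
from h import *
s=bot.sense();c=cam('wrist',s);im=bot.grab_frame('wrist');sc=bot.grab_frame('scene')
p=np.array(s['eef_pos']);R=np.array(s['orientation']);print(p,s['contact_force'],np.arctan2(R[1][0],R[0][0]))
for cn in ['wrist','scene']:
 for n in ['lifter','lifter_saddle','lifter_grip']:
  print(cn,n,[(round(x['score'],2),np.round(R.T@(np.array(x['position'])-p),4).tolist()) for x in bot.mark_of(n,cn)[:2]])
cs=cam('scene');u,v=proj(cs,[p])[0].astype(int);v=min(max(v,90),390);print(u,v)
# expected model projection
def L(q): q=np.array(q);return p+R@np.array([-q[0],q[1],.102-.0187-q[2]])
for n,cc,I in (('w',c,im),('s',cs,sc)):
  for q in [(36,-14.5,0),(36,14.5,0),(-42,-14.5,0),(-42,14.5,0)]:
    a=proj(cc,[L(np.array(q)/1e3)])[0];cv2.circle(I,(int(a[0]),int(a[1])),2,(0,0,255),-1)
cv2.imwrite('pics/d.png',np.hstack([im[60:360,170:470],cv2.resize(sc[v-75:v+75,u-75:u+75],(300,300),interpolation=2)]).repeat(1,0))
```

```text
[0.54826121 0.00423606 0.1895168 ] [-1.64365382  0.10871295 -2.97918643] 2.899616238447432
wrist lifter [(0.62, [0.0002, 0.0083, 0.0861]), (0.33, [-0.0757, -0.2575, 0.1891])]
wrist lifter_saddle []
wrist lifter_grip [(0.93, [0.0032, 0.0046, -0.0107])]
scene lifter [(0.88, [-0.0002, 0.0046, 0.0888]), (0.28, [-0.0777, -0.2591, 0.1901])]
scene lifter_saddle [(0.71, [0.0033, 0.0075, 0.0797]), (0.6, [0.0127, 0.0194, 0.191])]
scene lifter_grip [(0.77, [0.0053, 0.0037, -0.0142])]
346 210
```

View pics/d.png

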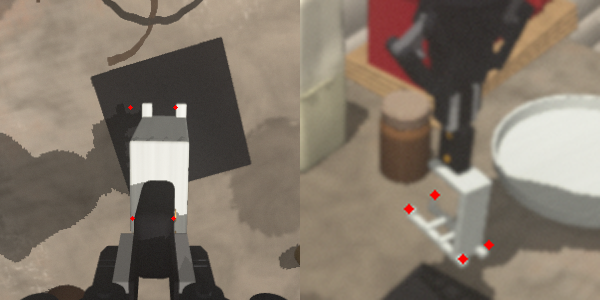

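The left half shows the lifter held firmly, with its fork about 10 px to +y of the nominal position. The right half shows the fork hanging roughly level. Next I'll raise it and go to the stand-off on the pot's -x side.

Emit:
apply_moves(translation=[[0,0,-0.03],[0.012,0.013,-0.02],[0.025,0.026,0],[0.025,0.026,0],[0.025,0.026,0]], roll=[-0.05,0,0,0,0], hand=[1,1,1,1,1])

```text
time: 7.45
eef_pos: [0.4794, 0.1114, 0.2391]
orientation: [[-0.982, 0.191, 0.0], [0.191, 0.982, 0.0], [-0.0, 0.0, -1.0]]
contact_force: [-0.1, 1.1, -1.6]
gripper_width: 0.145
gripper_force: 68.8
```

Emit:
apply_moves(translation=[[0.025,0.026,0],[0.025,0.026,0],[0.025,0.026,0],[0.025,0.026,0],[0.017,0.019,0]], roll=[0,0,0,0,0], hand=[1,1,1,1,1])

```text
time: 7.95
eef_pos: [0.3869, 0.2555, 0.2392]
orientation: [[-0.982, 0.188, 0.0], [0.188, 0.982, 0.0], [-0.0, 0.0, -1.0]]
contact_force: [0.4, -0.8, -1.6]
gripper_width: 0.143
gripper_force: 68.8
```

Emit:
apply_moves(translation=[[0.017,0.019,0],[0,0,0.03],[0,0,0.01],[0,0,0],[0,0,0]], roll=[0,0,0,0,0], hand=[1,1,1,1,1])

```text
time: 8.45
eef_pos: [0.3763, 0.2751, 0.1994]
orientation: [[-0.981, 0.192, -0.0], [0.192, 0.981, 0.0], [0.0, 0.0, -1.0]]
contact_force: [-0.1, 0.1, -1.5]
gripper_width: 0.142
gripper_force: 68.8
```

Run:
```python
from h import *
s=bot.sense();c=cam('wrist',s);im=bot.grab_frame('wrist');b=bot.grab_frame('top');sc=bot.grab_frame('scene')
p=np.array(s['eef_pos']);R=np.array(s['orientation']);print(s['time'],p,s['contact_force'],np.arctan2(R[1][0],R[0][0]))
for cn in ['wrist','scene','top']:
 for n in ['lid_bar','lifter','lifter_saddle','lid']:
  print(cn,n,[(round(x['score'],2),np.round(R.T@(np.array(x['position'])-p),4).tolist()) for x in bot.mark_of(n,cn)[:2]])
cs=cam('scene');u,v=proj(cs,[(.44,.27,.12)])[0].astype(int);print(u,v)
ss=cv2.resize(sc[v-90:v+90,max(0,u-75):u+75],(400,480),interpolation=2)
cv2.imwrite('pics/e.png',np.hstack([im[:,120:520],ss]))
```

```text
8.45 [0.37626709 0.27507786 0.1993791 ] [-0.1078681   0.05258112 -1.49809986] 2.948690322069707
wrist lid_bar [(0.8, [-0.0943, 0.0096, 0.0781])]
wrist lifter [(0.82, [-0.0006, 0.0096, 0.0872])]
wrist lifter_saddle []
wrist lid []
scene lid_bar [(0.85, [-0.1042, 0.0092, 0.0817])]
scene lifter [(0.55, [0.0021, 0.0021, 0.0873]), (0.21, [-0.097, 0.0109, 0.1376])]
scene lifter_saddle [(0.58, [-0.0003, 0.009, 0.0798])]
scene lid [(0.71, [-0.0962, 0.0081, 0.1334])]
top lid_bar [(0.94, [-0.0974, 0.0082, 0.0785])]
top lifter [(0.8, [0.0018, 0.0033, 0.0862])]
top lifter_saddle [(0.84, [0.0057, 0.0037, 0.0803])]
top lid []
286 370
```

View pics/e.png

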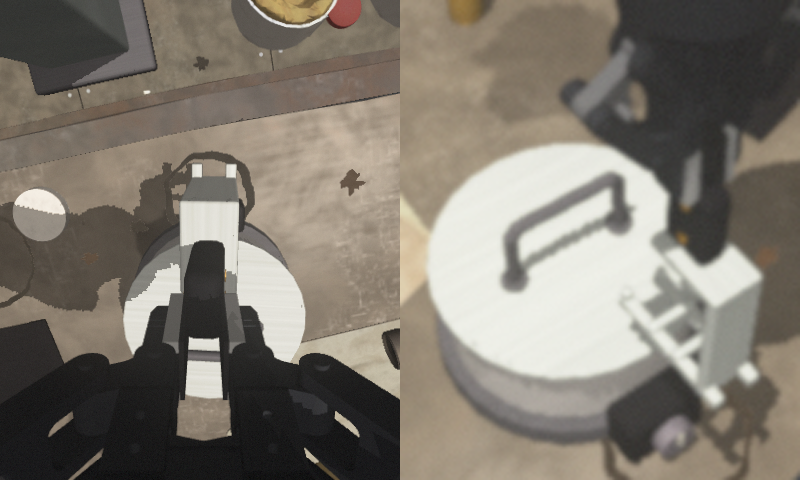

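The left half (wrist) shows the bar at about (205,355), running straight across, so it is parallel to the tool's y. The right half (scene) shows the fork level in front of the loop. I'll lower it by 22 mm and drive it in.

Emit:
apply_moves(translation=[[0,0.003,0.012],[0,0,0.01],[0,0,0],[-0.015,0,0],[-0.015,0,0]], roll=[0,0,0,0,0], hand=[1,1,1,1,1])

```text
time: 9.7
eef_pos: [0.4073, 0.2724, 0.1773]
orientation: [[-0.982, 0.19, 0.001], [0.19, 0.982, 0.0], [-0.001, 0.0, -1.0]]
contact_force: [0.3, 0.8, -2.3]
gripper_width: 0.149
gripper_force: 68.8
```

Emit:
apply_moves(translation=[[-0.015,0,0],[-0.015,0,0],[-0.01,0,0],[-0.01,0,0],[-0.01,0,0]], roll=[0,0,0,0,0], hand=[1,1,1,1,1])

```text
time: 10.2
eef_pos: [0.4654, 0.261, 0.1771]
orientation: [[-0.982, 0.191, -0.0], [0.191, 0.982, 0.0], [0.0, -0.0, -1.0]]
contact_force: [0.2, -0.9, -2.3]
gripper_width: 0.146
gripper_force: 68.8
```

Emit:
apply_moves(translation=[[-0.009,0,0],[0,0,0],[0,0,0]], roll=[0,0,0], hand=[1,1,1])

```text
time: 10.5
eef_pos: [0.4732, 0.2595, 0.177]
orientation: [[-0.982, 0.19, -0.001], [0.19, 0.982, 0.0], [0.001, -0.0, -1.0]]
contact_force: [0.2, 0.1, -2.1]
gripper_width: 0.147
gripper_force: 68.8
```

Run:
```python
from h import *
s=bot.sense();im=bot.grab_frame('top');sc=bot.grab_frame('scene');bot.grab_frame('wrist')
p=np.array(s['eef_pos']);R=np.array(s['orientation']);print(s['time'],p,s['contact_force'])
for cn in ['scene','wrist','top']:
 for n in ['lid_bar','lifter','lifter_saddle']:
  print(cn,n,[(round(x['score'],2),np.round(R.T@(np.array(x['position'])-p),4).tolist()) for x in bot.mark_of(n,cn)[:2]])
cs=cam('scene');u,v=proj(cs,[(.44,.27,.12)])[0].astype(int)
cv2.imwrite('pics/f.png',cv2.resize(sc[v-75:v+75,u-75:u+75],(600,600),interpolation=2))
```

```text
10.5 [0.47320459 0.25952268 0.17703638] [ 0.2097059   0.12924386 -2.12503646]
scene lid_bar [(0.67, [-0.0037, 0.0063, 0.0576])]
scene lifter [(0.73, [-0.0001, 0.0016, 0.0895])]
scene lifter_saddle [(0.84, [0.002, 0.0052, 0.081]), (0.58, [-0.0001, 0.0042, 0.087])]
wrist lid_bar []
wrist lifter [(0.66, [0.0005, 0.0095, 0.0855])]
wrist lifter_saddle []
top lid_bar [(0.7, [-0.0023, 0.0061, 0.0561])]
top lifter [(0.75, [0.0007, 0.006, 0.0869])]
top lifter_saddle [(0.66, [0.0033, 0.0041, 0.0825]), (0.3, [-0.1878, -0.4994, 0.1771])]
```

View pics/f.png

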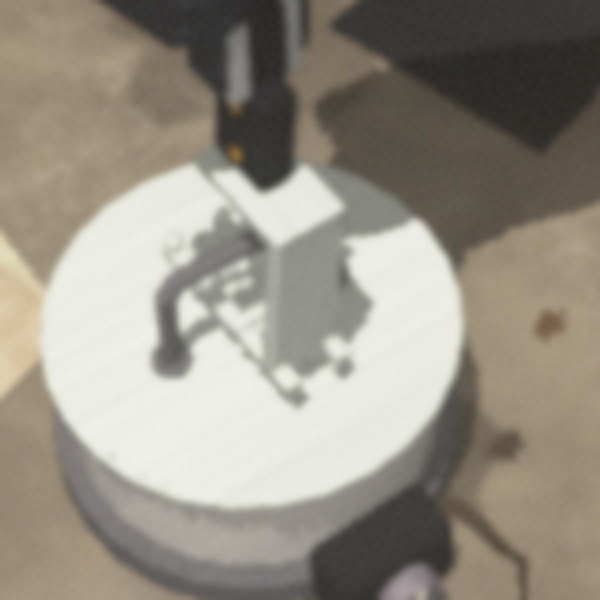

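The picture shows the fork through the loop, between the legs, with the bar crossing above the prongs at about (210,265). I'll advance 4 mm more and then lift gently.

Emit:
apply_moves(translation=[[-0.004,0,0],[0,0,-0.008],[0,0,-0.006],[0,0,-0.003],[0,0,-0.003]], roll=[0,0,0,0,0], hand=[1,1,1,1,1], squeeze=110)

```text
time: 11.6
eef_pos: [0.4775, 0.2588, 0.1977]
orientation: [[-0.982, 0.191, 0.001], [0.191, 0.982, 0.0], [-0.001, 0.0, -1.0]]
contact_force: [0.1, -0.5, -1.9]
gripper_width: 0.124
gripper_force: 108.0
```

Emit:
apply_moves(translation=[[0,0,-0.003],[0,0,-0.003],[0,0,-0.003],[0,0,-0.003],[0,0,-0.003]], roll=[0,0,0,0,0], hand=[1,1,1,1,1])

```text
time: 12.1
eef_pos: [0.4772, 0.2584, 0.212]
orientation: [[-0.982, 0.191, -0.001], [0.191, 0.982, -0.0], [0.001, -0.001, -1.0]]
contact_force: [0.0, 0.2, -5.5]
gripper_width: 0.116
gripper_force: 108.0
```

Emit:
apply_moves(translation=[[0,0,-0.004],[0,0,-0.004],[0,0,-0.004],[0,0,-0.004],[0,0,0]], roll=[0,0,0,0,0], hand=[1,1,1,1,1])

```text
time: 12.6
eef_pos: [0.4777, 0.259, 0.2288]
orientation: [[-0.982, 0.191, 0.001], [0.191, 0.982, 0.001], [-0.001, 0.001, -1.0]]
contact_force: [-0.6, 0.3, -6.7]
gripper_width: 0.119
gripper_force: 108.1
```

Run:
```python
from h import *
s=bot.sense();im=bot.grab_frame('top');sc=bot.grab_frame('scene')
p=np.array(s['eef_pos']);R=np.array(s['orientation']);print(s['time'],p,s['contact_force'],s['ft_torque'])
for cn in ['scene','top']:
 for n in ['lid_bar','lid','lifter','lifter_saddle']:
  print(cn,n,[(round(x['score'],2),np.round(R.T@(np.array(x['position'])-p),4).tolist()) for x in bot.mark_of(n,cn)[:2]])
cs=cam('scene');u,v=proj(cs,[(.44,.27,.14)])[0].astype(int)
cv2.imwrite('pics/g.png',cv2.resize(sc[v-75:v+75,u-75:u+75],(600,600),interpolation=2))
```

```text
12.6 [0.47773106 0.25897141 0.22883814] [-0.64234029  0.25712505 -6.73536636] [-0.0347385  -0.04569024 -0.00033194]
scene lid_bar [(0.91, [-0.0008, 0.0047, 0.0804])]
scene lid [(0.62, [0.0061, 0.0093, 0.1361])]
scene lifter [(0.7, [-0.0005, 0.0036, 0.0882])]
scene lifter_saddle [(0.95, [-0.0003, 0.0048, 0.0809])]
top lid_bar [(0.56, [0.005, 0.0049, 0.0789])]
top lid [(0.77, [0.0007, 0.008, 0.1333])]
top lifter [(0.6, [-0.3005, -0.3306, 0.232]), (0.49, [-0.0024, 0.0024, 0.0876])]
top lifter_saddle [(0.59, [0.0008, 0.0043, 0.082])]
```

View pics/g.png

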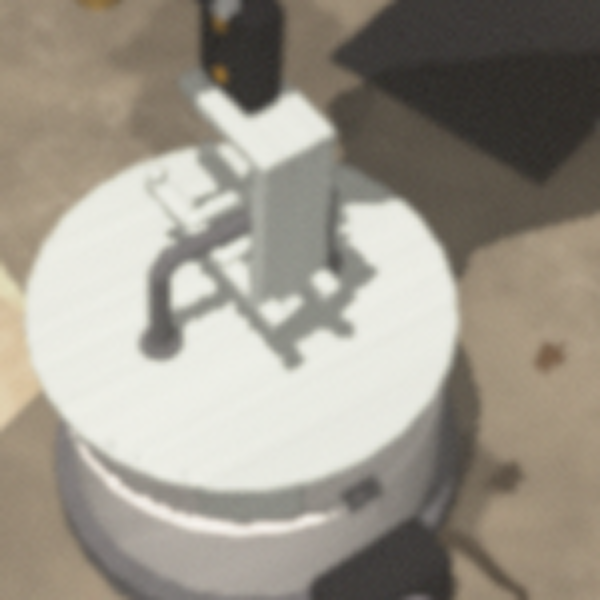

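The picture shows the lid hanging level, clear of the pot, with the bar on the saddle at about (200,245). I'll raise it and carry it, speeding up smoothly.

Emit:
apply_moves(translation=[[0,0,-0.006],[0,0,-0.01],[0,0,-0.01],[0,0,-0.006],[0,0,0]], roll=[0,0,0,0,0], hand=[1,1,1,1,1])

```text
time: 13.6
eef_pos: [0.4781, 0.2593, 0.2617]
orientation: [[-0.982, 0.191, 0.003], [0.191, 0.982, 0.001], [-0.002, 0.002, -1.0]]
contact_force: [0.0, 0.5, -6.6]
gripper_width: 0.12
gripper_force: 108.2
```

Emit:
apply_moves(translation=[[-0.002,-0.005,0],[-0.004,-0.01,0],[-0.0055,-0.015,0],[-0.0075,-0.02,0],[-0.0093,-0.025,0]], roll=[0,0,0,0,0], hand=[1,1,1,1,1])

```text
time: 14.1
eef_pos: [0.4906, 0.1786, 0.2597]
orientation: [[-0.982, 0.19, -0.001], [0.19, 0.982, -0.0], [0.001, -0.0, -1.0]]
contact_force: [0.0, -0.3, -6.7]
gripper_width: 0.117
gripper_force: 108.2
```

Emit:
apply_moves(translation=[[-0.0093,-0.025,0],[-0.0093,-0.025,0],[-0.0093,-0.025,0],[-0.0093,-0.025,0],[-0.0093,-0.025,0]], roll=[0,0,0,0,0], hand=[1,1,1,1,1])

```text
time: 14.6
eef_pos: [0.5123, 0.0456, 0.2596]
orientation: [[-0.981, 0.192, -0.001], [0.192, 0.981, -0.001], [0.001, -0.001, -1.0]]
contact_force: [0.3, 1.3, -6.5]
gripper_width: 0.119
gripper_force: 108.2
```

Emit:
apply_moves(translation=[[-0.0093,-0.025,0],[-0.0093,-0.025,0],[-0.0093,-0.025,0],[-0.0093,-0.025,0],[-0.0093,-0.025,0]], roll=[0,0,0,0,0], hand=[1,1,1,1,1])

```text
time: 15.1
eef_pos: [0.5339, -0.0859, 0.2596]
orientation: [[-0.981, 0.192, -0.001], [0.192, 0.981, -0.001], [0.001, -0.001, -1.0]]
contact_force: [0.3, 0.3, -6.9]
gripper_width: 0.119
gripper_force: 108.2
```

Emit:
apply_moves(translation=[[-0.0093,-0.025,0],[-0.0093,-0.025,0],[-0.0093,-0.025,0],[-0.0093,-0.025,0],[-0.0093,-0.025,0]], roll=[0,0,0,0,0], hand=[1,1,1,1,1])

```text
time: 15.6
eef_pos: [0.5554, -0.2175, 0.2594]
orientation: [[-0.981, 0.192, -0.002], [0.192, 0.981, -0.0], [0.002, -0.0, -1.0]]
contact_force: [0.5, 0.5, -6.0]
gripper_width: 0.117
gripper_force: 108.2
```

Emit:
apply_moves(translation=[[-0.0075,-0.02,0],[-0.0055,-0.015,0],[-0.004,-0.01,0],[-0.003,-0.007,0],[-0.001,-0.003,0]], roll=[0,0,0,0,0], hand=[1,1,1,1,1])

```text
time: 16.1
eef_pos: [0.5667, -0.2731, 0.26]
orientation: [[-0.982, 0.19, 0.0], [0.19, 0.982, 0.0], [0.0, 0.0, -1.0]]
contact_force: [-0.2, -0.2, -6.2]
gripper_width: 0.121
gripper_force: 108.2
```

Emit:
apply_moves(translation=[[0,0,0],[0,0,0],[0,0,0],[0,0,0],[0,0,0]], roll=[0,0,0,0,0], hand=[1,1,1,1,1])

```text
time: 16.6
eef_pos: [0.5665, -0.2728, 0.2603]
orientation: [[-0.982, 0.19, 0.0], [0.19, 0.982, -0.0], [-0.0, -0.0, -1.0]]
contact_force: [-0.5, -0.4, -6.6]
gripper_width: 0.125
gripper_force: 108.2
```

Run:
```python
from h import *
s=bot.sense();im=bot.grab_frame('top');sc=bot.grab_frame('scene')
p=np.array(s['eef_pos']);R=np.array(s['orientation']);print(s['time'],p,s['contact_force'],s['ft_torque'])
for cn in ['scene','top']:
 for n in ['lid_bar','lid','lifter','tray']:
  print(cn,n,[(round(x['score'],2),np.round(x['position'],4).tolist(),np.round(R.T@(np.array(x['position'])-p),4).tolist()) for x in bot.mark_of(n,cn)[:2]])
```

```text
16.6 [ 0.56654122 -0.27279493  0.26025602] [-0.47781122 -0.41390088 -6.61920135] [-0.02277041 -0.01172809  0.02391738]
scene lid_bar [(0.9, [0.5681, -0.2682, 0.1793], [-0.0006, 0.0048, 0.081])]
scene lid [(0.82, [0.563, -0.2624, 0.1266], [0.0055, 0.0096, 0.1337])]
scene lifter [(0.88, [0.5676, -0.2713, 0.1744], [-0.0007, 0.0017, 0.0859]), (0.25, [0.7096, 0.1261, 0.0025], [-0.0646, 0.4189, 0.2577])]
scene tray [(0.83, [0.5661, -0.2673, -0.0013], [0.0015, 0.0054, 0.2616])]
top lid_bar [(0.71, [0.5626, -0.2697, 0.1813], [0.0045, 0.0023, 0.079])]
top lid [(0.66, [0.5682, -0.2634, 0.1252], [0.0002, 0.0096, 0.1351]), (0.37, [0.7061, -0.1263, -0.0043], [-0.1091, 0.1704, 0.2645])]
top lifter [(0.68, [0.5663, -0.2676, 0.1715], [0.0012, 0.0051, 0.0888])]
top tray []
```

Emit:
apply_moves(translation=[[0,0,0.008],[0,0,0.014],[0,0,0.018],[0,0,0.018],[0,0,0.016]], roll=[0,0,0,0,0], hand=[1,1,1,1,1])

```text
time: 17.6
eef_pos: [0.5656, -0.273, 0.1838]
orientation: [[-0.982, 0.191, -0.002], [0.191, 0.982, 0.001], [0.002, 0.0, -1.0]]
contact_force: [0.3, -0.4, -7.1]
gripper_width: 0.122
gripper_force: 108.2
```

Emit:
apply_moves(translation=[[0,0,0.012],[0,0,0.008],[0,0,0.006],[0,0,0.004],[0,0,0.003]], roll=[0,0,0,0,0], hand=[1,1,1,1,1])

```text
time: 18.1
eef_pos: [0.5669, -0.2732, 0.1533]
orientation: [[-0.982, 0.191, 0.001], [0.191, 0.982, -0.0], [-0.001, -0.0, -1.0]]
contact_force: [-0.6, 0.2, -7.4]
gripper_width: 0.119
gripper_force: 108.2
```

Emit:
apply_moves(translation=[[0,0,0.003],[0,0,0.003],[0,0,0.003],[0,0,0.003],[0,0,0.003]], roll=[0,0,0,0,0], hand=[1,1,1,1,1])

```text
time: 18.6
eef_pos: [0.5671, -0.2729, 0.1384]
orientation: [[-0.982, 0.191, 0.001], [0.191, 0.982, 0.0], [-0.001, 0.0, -1.0]]
contact_force: [1.1, 0.7, -1.6]
gripper_width: 0.116
gripper_force: 108.9
```

Emit:
apply_moves(translation=[[0,0,0.003],[0,0,0.003],[0,0,0.003],[0,0,0.003],[0,0,0.002]], roll=[0,0,0,0,0], hand=[1,1,1,1,1])

```text
time: 19.1
eef_pos: [0.5665, -0.2732, 0.1239]
orientation: [[-0.982, 0.191, 0.0], [0.191, 0.982, -0.0], [-0.0, -0.0, -1.0]]
contact_force: [0.5, -0.1, -2.5]
gripper_width: 0.119
gripper_force: 109.2
```

Run:
```python
from h import *
s=bot.sense();im=bot.grab_frame('top');sc=bot.grab_frame('scene')
p=np.array(s['eef_pos']);R=np.array(s['orientation']);print(s['time'],p,s['contact_force'],s['ft_torque'])
for cn in ['scene','top']:
 for n in ['lid_bar','lid','lifter','mat']:
  print(cn,n,[(round(x['score'],2),np.round(x['position'],4).tolist(),np.round(R.T@(np.array(x['position'])-p),4).tolist()) for x in bot.mark_of(n,cn)[:1]])
cs=cam('scene');u,v=proj(cs,[(.56,-.26,.05)])[0].astype(int)
cv2.imwrite('pics/i.png',cv2.resize(sc[max(0,v-75):v+75,u-75:u+75],(600,600),interpolation=2))
```

```text
19.1 [ 0.5665098  -0.27315791  0.12393528] [ 0.47422154 -0.12908086 -2.52933655] [-0.01640134  0.01207994 -0.023731  ]
scene lid_bar [(0.81, [0.569, -0.265, 0.0578], [-0.0009, 0.0085, 0.0661])]
scene lid [(0.72, [0.5635, -0.2636, 0.0063], [0.0048, 0.0088, 0.1176])]
scene lifter [(0.67, [0.565, -0.2704, 0.0388], [0.002, 0.0024, 0.0851])]
scene mat [(0.76, [0.5388, 0.0213, 0.002], [0.0834, 0.2838, 0.1219])]
top lid_bar [(0.64, [0.5627, -0.2665, 0.0618], [0.005, 0.0058, 0.0621])]
top lid [(0.72, [0.5648, -0.2638, 0.003], [0.0035, 0.0089, 0.1209])]
top lifter [(0.65, [0.5644, -0.2679, 0.0382], [0.0031, 0.0048, 0.0857])]
top mat [(0.59, [0.5377, 0.0263, 0.0048], [0.0854, 0.2885, 0.1191])]
```

View pics/i.png

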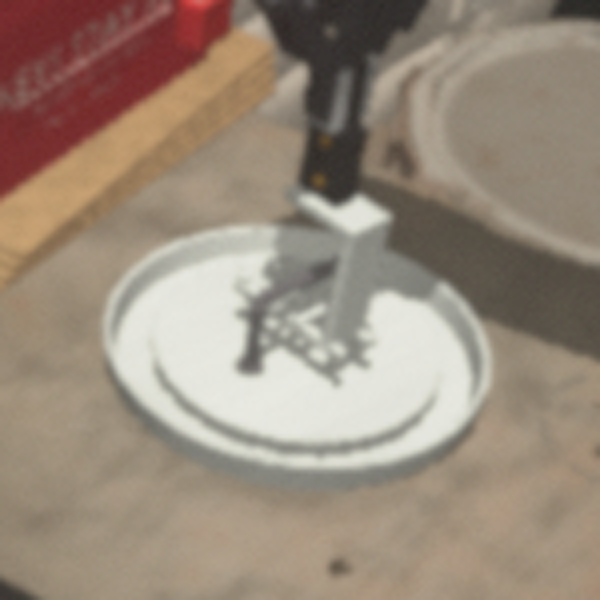

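The picture shows the lid lying flat inside the tray's rim, with the fork free under the bar at about (290,285). I'll drop it a little more, back it out along -x, raise it and go to the mat.

Emit:
apply_moves(translation=[[0,0,0.005],[0,0,0],[0.01,0,0],[0.015,0,0],[0.02,0,0]], roll=[0,0,0,0,0], hand=[1,1,1,1,1])

```text
time: 20.1
eef_pos: [0.5218, -0.2641, 0.1191]
orientation: [[-0.982, 0.19, 0.0], [0.19, 0.982, 0.0], [-0.0, 0.0, -1.0]]
contact_force: [-0.5, -0.4, -1.4]
gripper_width: 0.117
gripper_force: 109.2
```

Emit:
apply_moves(translation=[[0.02,0,0],[0.02,0,0],[0.015,0,0],[0,0,-0.03],[0,0,-0.03]], roll=[0,0,0,0,0], hand=[1,1,1,1,1])

```text
time: 20.6
eef_pos: [0.4663, -0.2536, 0.1792]
orientation: [[-0.982, 0.191, -0.003], [0.191, 0.982, 0.001], [0.003, 0.0, -1.0]]
contact_force: [1.4, -0.3, -1.3]
gripper_width: 0.119
gripper_force: 109.2
```

Emit:
apply_moves(translation=[[-0.001,0.02,0],[-0.003,0.04,0],[-0.003,0.04,0],[-0.003,0.04,0],[-0.003,0.04,0]], roll=[0,0,0,0,0], hand=[1,1,1,1,1])

```text
time: 21.1
eef_pos: [0.5148, -0.0785, 0.1793]
orientation: [[-0.982, 0.191, -0.0], [0.191, 0.982, -0.001], [-0.0, -0.001, -1.0]]
contact_force: [0.7, -0.5, -1.6]
gripper_width: 0.122
gripper_force: 109.2
```

Emit:
apply_moves(translation=[[-0.003,0.04,0],[-0.001,0.035,0],[-0.001,0.026,0],[0,0,0],[0,0,0]], roll=[0,0,0,0,0], hand=[1,1,1,1,1])

```text
time: 21.6
eef_pos: [0.5389, 0.0185, 0.179]
orientation: [[-0.982, 0.189, -0.0], [0.189, 0.982, -0.001], [0.0, -0.001, -1.0]]
contact_force: [0.8, -0.4, -2.2]
gripper_width: 0.123
gripper_force: 109.2
```

Run:
```python
from h import *
s=bot.sense();im=bot.grab_frame('top');sc=bot.grab_frame('scene')
p=np.array(s['eef_pos']);print(s['time'],p,s['contact_force'])
for cn in ['scene','top']:
 for n in ['lid','lifter','lifter_grip']:
  print(cn,n,[(round(x['score'],2),np.round(x['position'],4).tolist()) for x in bot.mark_of(n,cn)[:2]])
```

```text
21.6 [0.53890558 0.01851368 0.17904935] [ 0.77413145 -0.42841383 -2.20301883]
scene lid [(0.56, [0.5656, -0.2627, 0.0065]), (0.5, [0.7106, -0.1347, -0.0007])]
scene lifter [(0.7, [0.5391, 0.0198, 0.0916]), (0.23, [0.473, 0.2654, -0.0043])]
scene lifter_grip [(0.56, [0.5374, 0.0219, 0.1956])]
top lid [(0.93, [0.5635, -0.2644, 0.007]), (0.25, [0.5635, -0.2644, 0.0605])]
top lifter []
top lifter_grip []
```

Emit:
apply_moves(translation=[[0,0,0.02],[0,0,0.03],[0,0,0.02],[0,0,0.01],[0,0,0.003]], roll=[0,0,0,0,0], hand=[1,1,1,1,1])

```text
time: 22.5
eef_pos: [0.5391, 0.0181, 0.0953]
orientation: [[-0.982, 0.191, -0.002], [0.191, 0.982, 0.0], [0.002, -0.0, -1.0]]
contact_force: [0.1, -0.6, -2.0]
gripper_width: 0.119
gripper_force: 109.2
```

Emit:
apply_moves(translation=[[0,0,0.001],[0,0,0.001],[0,0,0.001]], roll=[0,0,0], hand=[1,1,1])

```text
time: 22.8
eef_pos: [0.5404, 0.0185, 0.094]
orientation: [[-0.982, 0.191, 0.002], [0.191, 0.982, -0.0], [-0.002, 0.0, -1.0]]
contact_force: [0.3, -0.4, -2.9]
gripper_width: 0.116
gripper_force: 109.2
```

Emit:
apply_moves(translation=[[0,0,0.001],[0,0,0.001],[0,0,0.001],[0,0,0]], roll=[0,0,0,0], hand=[1,1,1,1])

```text
time: 23.2
eef_pos: [0.5405, 0.0186, 0.0908]
orientation: [[-0.982, 0.191, 0.002], [0.191, 0.982, 0.0], [-0.002, 0.0, -1.0]]
contact_force: [0.6, 0.8, 2.3]
gripper_width: 0.122
gripper_force: 110.0
```

Emit:
apply_moves(translation=[[0,0,0.001],[0,0,0.001],[0,0,0]], roll=[0,0,0], hand=[1,1,1])

```text
time: 23.5
eef_pos: [0.5413, 0.0197, 0.0905]
orientation: [[-0.982, 0.19, 0.004], [0.19, 0.982, 0.001], [-0.004, 0.001, -1.0]]
contact_force: [-1.6, 1.6, 14.2]
gripper_width: 0.116
gripper_force: 112.5
```

It is standing on the mat. I'll take off the pressure, release gently and go up.

Emit:
apply_moves(translation=[[0,0,-0.0015],[0,0,0],[0,0,0],[0,0,0],[0,0,0]], roll=[0,0,0,0,0], hand=[1,1,0.6,0.4,0], squeeze=20)

```text
time: 24.0
eef_pos: [0.539, 0.0182, 0.0891]
orientation: [[-0.982, 0.191, -0.001], [0.191, 0.982, -0.0], [0.001, -0.0, -1.0]]
contact_force: [0.2, 0.4, 0.2]
gripper_width: 0.458
gripper_force: 0.0
```

Emit:
apply_moves(translation=[[0,0,0],[0,0,0],[0,0,0],[0,0,0],[0,0,-0.02]], roll=[0,0,0,0,0], hand=[-0.5,-1,-1,-1,-1])

```text
time: 24.5
eef_pos: [0.5376, 0.0179, 0.1077]
orientation: [[-0.982, 0.19, -0.005], [0.19, 0.982, -0.0], [0.005, -0.001, -1.0]]
contact_force: [0.1, 0.7, -1.1]
gripper_width: 1.003
gripper_force: 0.0
```

Emit:
apply_moves(translation=[[0,0,-0.03],[0,0,-0.04],[0,0,-0.04],[0,0,-0.03],[0,0,0]], roll=[0,0,0,0,0], hand=[-1,-1,-1,-1,-1])

```text
time: 25.0
eef_pos: [0.5423, 0.0194, 0.2542]
orientation: [[-0.982, 0.191, 0.009], [0.191, 0.982, -0.0], [-0.009, 0.002, -1.0]]
contact_force: [0.4, -1.1, 0.8]
gripper_width: 0.996
gripper_force: 0.0
```

Run:
```python
from h import *
s=bot.sense();im=bot.grab_frame('top');sc=bot.grab_frame('scene');w=bot.grab_frame('wrist')
print(s['time'],s['eef_pos'],s['contact_force'])
for cn in ['scene','wrist']:
 for n in ['lid','lifter','lifter_grip','mat','tray','vial_0','brown_jar']:
  print(cn,n,[(round(x['score'],2),np.round(x['position'],4).tolist()) for x in bot.mark_of(n,cn)[:1]])
cs=cam('scene');u,v=proj(cs,[(.55,-.1,.05)])[0].astype(int)
cv2.imwrite('pics/j.png',np.hstack([cv2.resize(sc[max(0,v-110):v+110,u-110:u+110],(400,400),interpolation=2),w[:400,120:520]]))
```

```text
25.0 [0.54227181 0.01937752 0.25422207] [ 0.37439429 -1.07275573  0.84396719]
scene lid [(0.84, [0.5646, -0.263, 0.0065])]
scene lifter [(0.9, [0.5424, 0.023, 0.0043])]
scene lifter_grip [(0.88, [0.5386, 0.0289, 0.1064])]
scene mat []
scene tray []
scene vial_0 [(0.72, [0.7082, 0.127, 0.0019])]
scene brown_jar [(0.62, [0.7103, -0.1303, -0.0006])]
wrist lid [(0.79, [0.5615, -0.2641, 0.0034])]
wrist lifter [(0.66, [0.5463, 0.0305, 0.0022])]
wrist lifter_grip [(0.63, [0.5386, 0.0259, 0.1059])]
wrist mat []
wrist tray []
wrist vial_0 [(0.55, [0.7085, 0.1296, 0.0005])]
wrist brown_jar [(0.92, [0.7041, -0.1307, 0.0008])]
```

View pics/j.png

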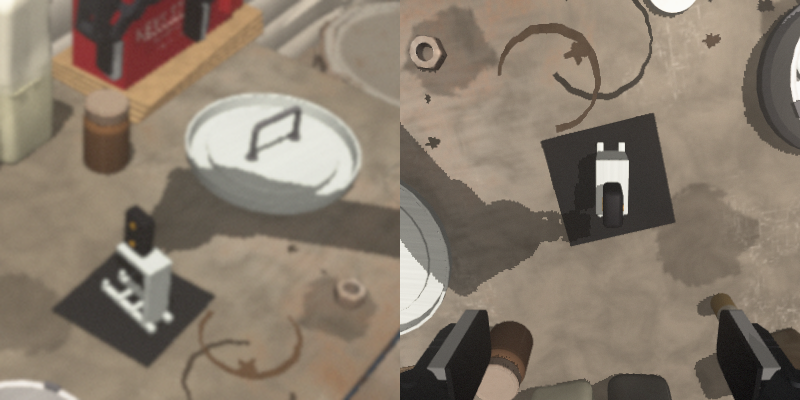

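The picture shows the lid flat inside the tray at about (275,150). The lifter stands upright in the middle of the mat at about (140,280), and the gripper is clear of it.

```bash
python3 -c "
from bench import bot
print(bot.sign_off())"
```

```text
the job is handed in; nothing more can be done
None
```

I handed the job in after about 25 s of robot time: the lid lies flat inside the tray's rim, the lifter stands upright on its mat, and the jar and vial have not visibly moved; sign-off returned no verdict.

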